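Release the eccentric cam and push the vial carriage into the reader

ROBOT

A 6-joint arm with a two-finger parallel gripper is mounted at the origin on a cart in front of the work surface, level with it; the furniture and walls round the work are solid. World frame = base frame: x ahead of the robot, y to its left, z up, the work surface at z = 0. Lengths are in mm, angles in rad, forces in N, time in s.
With the tool pointing down it reaches from about 250 to 775 mm from the base axis. Payload 4 kg.
Tool frame: the origin (TCP) lies at the very end of the fingers, on their centre line; the grasp point (between the pads) lies grip_point_offset behind it (grip_point_offset is the distance from the TCP to the grasp point, in mm); z points along the fingers, y is the line along which they close (so a half turn about z gives the same grasp; the last joint's range is limited). The gripper opens to 94 mm and grips with 3 to 60 N. Pads are 16 mm wide; open, the fingers measure 119 mm over their backs; the gripper's body (75 mm by 177 mm) begins 78 mm behind the grasp point.
Start: joints at [1.245, 0.087, 1.371, -0, 1.684, -0.103], TCP at [121.537, 536.422, 205.506] pointing down, gripper open.
Joint ranges: [-3.1, 3.1], [-0.76, 2.03], [0.27, 2.55], [-1.08, 4.22], [0.17, 2.65], [-2.57, 2.57]. Speed limits (rad/s): [2.79, 2.79, 3.14, 3.14, 3.14, 3.14].

INTERFACE

Orientations are given as a unit quaternion [x, y, z, w].
In Python, from bench import * gives the robot as it stands.
- The arm moves only by the shell command python3 -m inch 'ROWS' [FORCE]. ROWS is JSON, a list of rows, each a list of 7 numbers: the turn, a rotation vector about the tool's x, y, z in rad, then the shift along the tool's x, y, z in m, then the opening, from -1 (shut) to 1 (fully open), so that 0 is half open. A call has 1 to 10 rows; each row shifts and turns the commanded pose from where the row before left it, along the tool's axes as they then stand; what a row does not reach is not made up. A row lasts 1/10 s, in which the tool goes at most 50 mm and 8.59 degrees, less where a joint would pass 70% of its speed; a pose out of reach is approached as far as the arm can. A call with a gripper value outside its range is refused whole. The fingers move at their own pace and stop on an object; FORCE is the grip in N (left out, the last holds). Time passes only in rows, so rows that do not move let the fingers close. It gives the time, the measured TCP pose, the force, the opening and the grip force at its end, in the units of the state.
- state(): the state, without advancing time (a new reading comes with each control period).
- grab_frame(name): name is "side" or "top" or "wrist"; returns a dict with "img" (420x560x3 uint8, blue, green, red), "camera_matrix" (3x3 intrinsics, pixels), "k1" (the pictures are not rectified: a ray, as slopes to the right and down, at radius r is drawn at 1 + k1 r^2 times it, then the intrinsics apply), "position" and "rotation" of the camera in the world; the wrist camera has in their place "tool_from_camera" (4x4, takes a point from camera to tool coordinates, whose origin is the TCP and whose axes are the flange's). Camera axes: x right, y up, looking along -z (the intrinsics and any distortion apply to the point x, -y, -z); pixel columns grow to the right and rows downward; lengths in mm; the calibration is good to about 2 mm. A picture is of the moment at which its call begins: read the wrist's pose just before it. There is no depth.
- sign_off(): hands the job in; it is judged then, once.
The state is a dict: "time": time; "joint_positions": joint angles; "qvel": joint speeds; "joint_torque": joint torques, N m; "position": TCP position; "eef_rot": TCP orientation; "contact_force": force on the tool from outside, world axes, zero at the start; "wrist_torque": the same for the moment, N m; "finger_gap": finger opening in mm; "grasp_force": force on a finger pad.
Only numpy, scipy, OpenCV 4.12 (cv2) and the standard library are available. Lean on these libraries where they do the work, as an engineer would, in place of code of your own. Each camera call takes 0.05 s, during which the arm holds its last target. There are 200 camera calls.

TASK

On the vial reader, push the red knob round to turn the eccentric cam to its low point, so that its white mark faces straight back at the follower roller, and only then push the blue carriage gently forward until it is fully home against its end stops, carrying its vial up to the reader head. Use only pushes with the fingertips: do not grip or lift anything, do not force the follower against the cam, do not touch the vial, and leave everything else where it stands.

Things in the scene. Friction and masses are not known exactly. Their poses are not given: they have to be found in the camera images.
- fixture: the vial reader, fixed to the worktop: grey base plate 12 mm thick (its x -125 to 90, y -125 to 85 mm) with rails, dark end stops (from x 66 mm, tops 42 mm up) and a white reader head (46 x 34 mm at x 14, y 67 mm, top 92 mm up). Origin on the worktop; +x is 'forward' (carriage to end stops), +y left, z up. Place and yaw vary.
- cam (a joint): angle of the cam about its vertical axis, rad. 0 = low point (white mark) straight back to the roller, lever along the fixture's +x; positive = turned clockwise seen from above (at 1.57 the lever points to the fixture's -y). Range -0.45 to 2.4, no stop or click at 0. Starts at 1.3 to 2.1, where it blocks the carriage. Stays where it is left; about 3 N at the knob turns it.
- cam_axis (a point): point on the cam's vertical axis, 30 mm above the worktop, at fixture x 0, y -92 mm. The cam is a brass disc 60 mm across, its centre 15 mm off the axis (edge 15 mm from the axis at the low point, 45 mm at the high point), its top 30 mm up; a dark pivot pin of 12 mm diameter on the axis rises to 42 mm.
- cam_plate: the brass cam disc with white low-point mark, dark lever and red knob (a red line on the base runs straight back from the axis under the roller's path), turning as one about the cam axis; origin on the axis, 16 mm above the worktop; its own x axis points from the axis to the knob (to the high point of the cam)
- knob (a point): centre line of the upright red knob at the lever's end, 62 mm above the worktop and 60 mm from the cam axis. The knob is a post of 18 mm diameter from 37 to 87 mm above the worktop; the lever bar under it (16 mm wide) has its top at 37 mm.
- carriage (a joint): travel of the blue carriage along the fixture's +x, m. 0 = fully back (start), 0.070 = fully home against the end stops. It needs about 3 N and stays where it is left. With the cam off its low point the roller meets the cam before home.
- push_face (a point): centre of the black pad on the carriage's flat rear face, the place to push forward on: 44 mm above the worktop, moves with the carriage. The carriage block is 100 mm long (fixture x), 90 mm wide, from 24 to 56 mm above the worktop.
- roller (a point): centre of the follower roller (18 mm diameter, 18 to 30 mm above the worktop) at the end of the steel arm (top 37 mm) at the carriage's right rear, 92 mm to the right of its middle line and 13 mm ahead of the pad; moves with the carriage. At home it stands 1.5 mm clear of the cam's low point.
- slide_block: the whole moving carriage: blue block with vial pocket, follower arm and roller; origin under the block's centre, 24 mm above the worktop, axes as the fixture's
- pocket (a point): centre of the floor of the round pocket (about 38 mm wide, 24 mm deep) in the middle of the carriage, 32 mm above the worktop, moves with the carriage
- vial: small dropper bottle with white cap, 34 mm diameter, 62 mm high, loose in the carriage's pocket, its top 94 mm above the worktop; origin at the centre of its underside. Not to be touched.
- spare_vial: second dropper bottle (reddish content), 34 mm diameter, 62 mm high, standing loose on the base plate at the left rear (near fixture x -95, y 65 mm); origin at its underside. Leave alone.
- blue_bottle: screw-cap bottle 60 mm diameter, 94 mm high, left of the fixture. Leave alone.
- beaker: small beaker 46 mm diameter, 58 mm high, left of the fixture. Leave alone.
- timer: lab timer 62 x 66 x 20 mm lying at the left front. Leave alone.
- tape: roll of tape 98 mm diameter, 20 mm high, right of the fixture. Leave alone.
- pipettes: cup of pipettes 90 mm diameter, 156 mm high, right of the fixture. Leave alone.

How it is judged:
By the outcome, as a careful person would: the job done as asked, in the order asked, and still so for the second after the job is handed in, with the robot touching nothing.
It also fails if it takes over 61 s, if anything falls off the work surface, if the arm or the gripper's body presses on something with over 40 N, if the wrist force passes 120 N, or if a joint passes its speed limit or range.

## Working session

There is one attempt and no reset: what is moved stays moved. The work goes in short steps, Python scripts to look and compute and a shell command to move; the robot and the scene stay as the last step left them, time stands still between calls to the robot, and variables do not carry over. Pictures are saved under pics/ and viewed, at most 10 in all, crops included, and the job is handed in when it is done.

```bash
mkdir -p pics; ls
python3 - <<'E'
from bench import *
import cv2,numpy as np
a=grab_frame("top");b=grab_frame("side")
cv2.imwrite("pics/t0.png",a["img"]);cv2.imwrite("pics/s0.png",b["img"])
for f in(a,b):print(f["camera_matrix"],f["k1"],f["position"],f["rotation"])
s=state();print(s["time"],s["position"],s["eef_rot"],s["finger_gap"])
E
```

```text
pics
[[475.54852867   0.         283.83090703]
 [  0.         475.54852867 203.77613788]
 [  0.           0.           1.        ]] -0.04758107678969767 [ 180.28514423   -7.84905208 1573.32099102] [-0.07186948  0.07128898  0.70545539 -0.70148796]
[[533.34219162   0.         274.57572649]
 [  0.         533.34219162 215.98053237]
 [  0.           0.           1.        ]] 0.012273161991652785 [  89.42470816 1350.65895811 1008.06329718] [-0.07431214  0.46691001  0.87299634 -0.11979209]
0.1 [121.36277806 535.948853   204.43687953] [ 1.11161341e-01  9.93801885e-01 -9.59680619e-04 -2.21259889e-04] 93.9104817473056
```

View pics/t0.png

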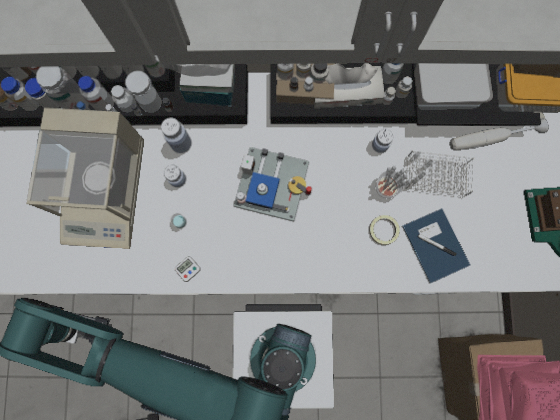

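View pics/s0.png

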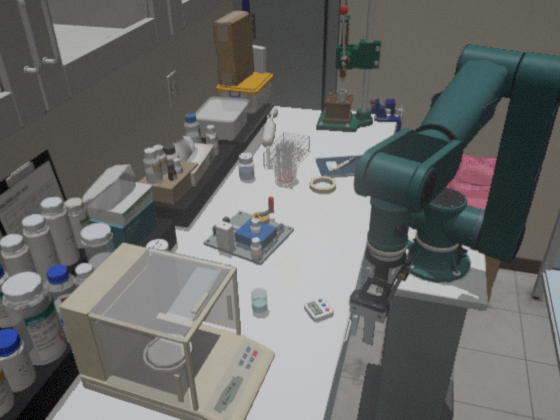

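The top view shows the fixture at about (272,185) with forward pointing up in the image. The blue block is at (263,190), the brass cam at (297,186), the red knob at (308,190) and the reader head at (247,163). In the side view the knob is at (270,203).

```bash
cat > h.py <<'E'
from bench import *
import cv2,numpy as np
from scipy.spatial.transform import Rotation as R
def cam(f,s=None):
    if "tool_from_camera" in f:
        T=np.array(f["tool_from_camera"]);Rt=R.from_quat(s["eef_rot"]).as_matrix()
        return Rt@T[:3,:3],Rt@T[:3,3]+s["position"]
    r=np.array(f["rotation"]);M=R.from_quat(r).as_matrix() if r.size==4 else r
    return M,np.array(f["position"])
def ray(f,uv,s=None):
    M,p=cam(f,s);K=f["camera_matrix"]
    d=(np.atleast_2d(uv)-[K[0,2],K[1,2]])/[K[0,0],K[1,1]]
    q=d.copy()
    for _ in range(20):q=d/(1+f["k1"]*(q**2).sum(1,keepdims=True))
    return p,np.c_[q[:,0],-q[:,1],-np.ones(len(q))]@M.T
def onz(f,uv,z,s=None):
    p,d=ray(f,uv,s);return p+d*((z-p[2])/d[:,2])[:,None]
def mask(img,name):
    h=cv2.cvtColor(img,cv2.COLOR_BGR2HSV);H,S,V=cv2.split(h)
    if name=="red":m=((H<6)|(H>174))&(S>150)&(V>70)
    if name=="blue":m=(H>100)&(H<120)&(S>150)&(V>60)
    if name=="brass":m=(H>15)&(H<32)&(S>110)&(V>90)
    return m.astype(np.uint8)
def blobs(img,name,n=4):
    c,_=cv2.findContours(mask(img,name),cv2.RETR_EXTERNAL,cv2.CHAIN_APPROX_NONE)
    return sorted(c,key=cv2.contourArea,reverse=True)[:n]
E
python3 - <<'E'
from h import *
t=grab_frame("top")
for n,z in(("red",87),("blue",56),("brass",30)):
    for c in blobs(t["img"],n,8):
        (u,v),wh,a=cv2.minAreaRect(c)
        if 220<u<330 and 140<v<230:
            print(n,cv2.contourArea(c),(u,v),wh,a,onz(t,[[u,v]],z).round(0))
            if n=="blue":print(onz(t,cv2.boxPoints(((u,v),wh,a)),z).round(0))
w=grab_frame("wrist");print(w["tool_from_camera"],w["camera_matrix"],w["k1"])
E
```

```text
red 7.5 (308.5, 189.0) (4.0, 3.0) 90.0 [[534. -87.  87.]]
blue 707.5 (262.26470947265625, 189.94117736816406) (26.678918838500977, 29.34680938720703) 14.03624439239502 [[539.  63.  56.]]
[[502. 117.  56.]
 [598.  94.  56.]
 [576.   9.  56.]
 [480.  32.  56.]]
brass 114.5 (296.5610046386719, 185.0487823486328) (14.367987632751465, 16.554418563842773) 38.65980911254883 [[561. -50.  30.]]
brass 0.0 (286.0, 208.5) (1.0, 0.0) -90.0 [[482. -15.  30.]]
[[-5.73547174e-04  9.73929641e-01  2.26849565e-01  6.60259727e+01]
 [ 9.99999581e-01  3.96876039e-04  8.24412406e-04  4.09879474e-01]
 [ 7.12888522e-04  2.26849943e-01 -9.73929461e-01 -1.79205324e+02]
 [ 0.00000000e+00  0.00000000e+00  0.00000000e+00  1.00000000e+00]] [[294.6883238    0.         275.64554145]
 [  0.         294.6883238  211.38019414]
 [  0.           0.           1.        ]] -0.054415918446644264
```

```bash
python3 -m inch '[[0,0,0,-0.031,-0.029,-0.004,-1],[0,0,0,-0.031,-0.029,-0.004,-1],[0,0,0,-0.031,-0.029,-0.004,-1],[0,0,0,-0.031,-0.029,-0.004,-1],[0,0,0,-0.031,-0.029,-0.004,-1],[0,0,0,-0.031,-0.029,-0.004,-1],[0,0,0,-0.031,-0.029,-0.004,-1],[0,0,0,-0.031,-0.029,-0.004,-1]]'
python3 -m inch '[[0,0,0,-0.031,-0.029,-0.004,-1],[0,0,0,-0.031,-0.029,-0.004,-1],[0,0,0,-0.031,-0.029,-0.004,-1],[0,0,0,-0.031,-0.029,-0.004,-1],[0,0,0,-0.031,-0.029,-0.004,-1],[0,0,0,-0.031,-0.029,-0.004,-1],[0,0,0,-0.031,-0.029,-0.004,-1],[0,0,0,-0.031,-0.029,-0.004,-1],[0,0,0,0,0,0,-1],[0,0,0,0,0,0,-1]]'
cat > look.py <<'E'
from h import *
import sys
s=state();w=grab_frame("wrist");cv2.imwrite(sys.argv[1],w["img"])
print(s["time"],np.round(s["position"],1),np.round(s["eef_rot"],4),s["finger_gap"],np.round(s["contact_force"],1))
for n,z in(("red",87),("blue",56),("brass",30)):
    for c in blobs(w["img"],n,3):
        if cv2.contourArea(c)<60:continue
        (u,v),wh,a=cv2.minAreaRect(c)
        print(n,cv2.contourArea(c),np.round([u,v,*wh,a],1),onz(w,[[u,v]],z,s).round(1))
        if n=="blue":print(onz(w,cv2.boxPoints(((u,v),wh,a)),z,s).round(1))
E
python3 look.py pics/w1.png
```

```text
time: 1.0
position: [312.6, 253.8, 237.6]
eef_rot: [0.111, 0.994, 0.0, 0.0]
contact_force: [-0.1, 0.9, -0.6]
finger_gap: 33.6
grasp_force: 0.0
time: 2.0
position: [502.7, -26.2, 268.8]
eef_rot: [0.112, 0.994, 0.0, -0.001]
contact_force: [-0.2, 0.1, -0.3]
finger_gap: 0.6
grasp_force: 0.0
2.0 [502.7 -26.2 268.8] [ 1.120e-01  9.937e-01  3.000e-04 -9.000e-04] 0.5862209063767533 [-0.2  0.1 -0.3]
red 107.0 [236.  231.5  11.   12.   90. ] [[534.5 -85.3  87. ]]
blue 4516.5 [346.7 204.5  66.9  72.6   3.1] [[539.2  65.   56. ]]
[[576.6   8.3  56. ]
 [479.2  33.1  56. ]
 [503.5 119.4  56. ]
 [603.2  99.3  56. ]]
brass 417.5 [273.6 224.   36.3  18.8  36.3] [[550.7 -40.1  30. ]]
```

View pics/w1.png

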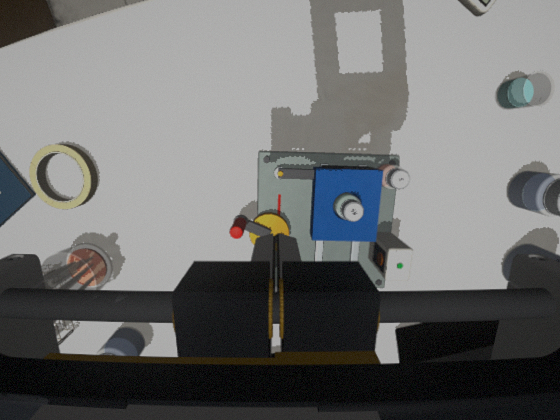

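The wrist view is turned, with the robot side at the top. The knob is at (236,231), the brass disc at (270,228) and the red line at (279,205). The roller arm end is at (280,173), the rear plate edge runs (259,152)–(399,155), and the block is at (347,204).

Run:
```python
from h import *
s=state();w=grab_frame("wrist");img=w["img"]
m=mask(img,"red");m[:, :265]=0;m[:,295:]=0;m[:185]=0;m[225:]=0
v,u=np.nonzero(m);print(len(u));P=onz(w,np.c_[u,v],12,s)[:,:2]
vx,vy,x0,y0=cv2.fitLine(P.astype(np.float32),cv2.DIST_L2,0,.01,.01).ravel();a1=np.arctan(vy/vx)
print("line",x0,y0,"yaw",a1)
# plate rear edge: grey vs white
C=onz(w,[[259,151.5],[399,154.5]],12,s)[:,:2];d=C[0]-C[1];print("plate rear",C,np.hypot(*d),"yaw",np.arctan2(d[1],d[0])+np.pi/2)
b=max(blobs(img,"blue",1),key=cv2.contourArea)
Q=onz(w,cv2.boxPoints(cv2.minAreaRect(b)),56,s)[:,:2];print("block",Q.mean(0))
for yaw in(a1,np.arctan2(d[1],d[0])+np.pi/2):
    X=np.array([np.cos(yaw),np.sin(yaw)]);Y=np.array([-X[1],X[0]])
    Oc=C[0]+125*X+125*Y,C[1]+125*X-85*Y
    k=np.array([534.5,-85.3]);print("O from corners",Oc)
    O=np.mean(Oc,0);ax=O-92*Y;r=k-ax
    print("axis",ax,"line off",(np.array([x0,y0])-ax)@Y,"knob r",np.hypot(*r),"th",np.arctan2(-r@Y,r@X),"block fix",(Q.mean(0)-O)@X,(Q.mean(0)-O)@Y)
```

```text
38
line 526.66986 -26.500189 yaw -0.25595862
plate rear [[444.23121129 -36.81245478]
 [493.2687658  163.02047688]] 205.76171248977164 yaw -0.24063775808985555
block [540.342116    64.78094933]
O from corners (array([596.80545865,  52.46856825]), array([592.6767038 ,  49.14307553]))
axis [571.44917487 -38.19691706] line off -0.02124781367524269 knob r 59.866033319987295 th 1.9800137520205547 block fix -56.16482792516956 -0.2525114847264471
O from corners (array([595.41974094,  54.7955607 ]), array([594.40966355,  50.67939445]))
axis [572.98907303 -36.61165104] line off -1.2187775521978532 knob r 62.06419311981198 th 1.9990917198916471 block fix -55.87036656043319 -1.3093976610360616
```

```bash
python3 -m inch '[[0,0,0.024,-0.005,-0.025,0,-1],[0,0,0,-0.005,-0.024,0.02,-1],[0,0,0,0,0,0.04,-1],[0,0,0,0,0,0.04,-1],[0,0,0,0,0,0.04,-1],[0,0,0,0,0,0.04,-1],[0,0,0,0,0,0.025,-1],[0,0,0,0,0,0.012,-1],[0,0,0,0,0,0,-1],[0,0,0,0,0,0,-1]]'
cat > where.py <<'E'
from h import *
yaw=-0.248;X=np.array([np.cos(yaw),np.sin(yaw)]);Y=np.array([-X[1],X[0]]);A=np.array([572,-37.5]);O=A+92*Y
def main():
    s=state();p=np.array(s["position"]);r=p[:2]-A;f=np.array(s["contact_force"])
    M=R.from_quat(s["eef_rot"]).as_matrix()
    print("t",round(s["time"],2),"rel axis",round(r@X,1),round(r@Y,1),"z",round(p[2],1),"fixF",round(f[:2]@X,1),round(f[:2]@Y,1),round(f[2],1),"toolyaw",round(np.arctan2(-M[1,0],-M[0,0]),3))
if __name__=="__main__":main()
E
python3 where.py
```

```text
time: 3.1
position: [502.1, -75.3, 54.1]
eef_rot: [0.123, 0.992, -0.0, 0.001]
contact_force: [-0.8, 0.3, 0.1]
finger_gap: 0.6
grasp_force: 0.0
t 3.1 rel axis -58.5 -53.8 z 54.1 fixF -0.8 0.0 0.1 toolyaw -0.246
```

```bash
python3 -m inch '[[0,0,0,-0.0075,-0.0005,0,-1],[0,0,0,-0.0055,-0.0005,0,-1],[0,0,0,-0.004,0,0,-1],[0,0,0,-0.0054,-0.0018,0,-1],[0,0,0,-0.0054,-0.0018,0,-1],[0,0,0,-0.0059,-0.0008,0,-1],[0,0,0,-0.0059,-0.0008,0,-1],[0,0,0,0,0,0,-1]]'
python3 where.py; python3 look.py pics/w2.png|grep red
```

```text
time: 3.9
position: [538.8, -91.8, 52.0]
eef_rot: [0.123, 0.992, 0.0, 0.0]
contact_force: [-1.8, -0.4, -0.9]
finger_gap: 0.4
grasp_force: 0.6
t 3.9 rel axis -18.9 -60.8 z 52.0 fixF -1.6 -0.8 -0.9 toolyaw -0.247
red 165.5 [354.7 199.4   4.7  47.1   3.8] [[511.  -43.8  87. ]]
```

```bash
python3 -m inch '[[0,0,0,-0.006,0.0005,0,-1],[0,0,0,-0.006,0.0005,0,-1],[0,0,0,-0.0057,0.0016,0,-1],[0,0,0,-0.0058,0.0016,0,-1],[0,0,0,-0.0053,0.0027,0,-1],[0,0,0,-0.0053,0.0027,0,-1],[0,0,0,-0.0036,0.0027,0,-1],[0,0,0,-0.0036,0.0027,0,-1],[0,0,0,0,0,0,-1]]'
python3 where.py
python3 - <<'E'
from h import *
cv2.imwrite("pics/w3.png",grab_frame("wrist")["img"])
E
```

```text
time: 4.85
position: [582.8, -86.2, 52.6]
eef_rot: [0.123, 0.992, 0.001, 0.001]
contact_force: [-0.3, 0.4, -0.9]
finger_gap: 0.7
grasp_force: 0.4
t 4.85 rel axis 22.5 -44.5 z 52.6 fixF -0.4 0.3 -0.9 toolyaw -0.246
```

View pics/w3.png

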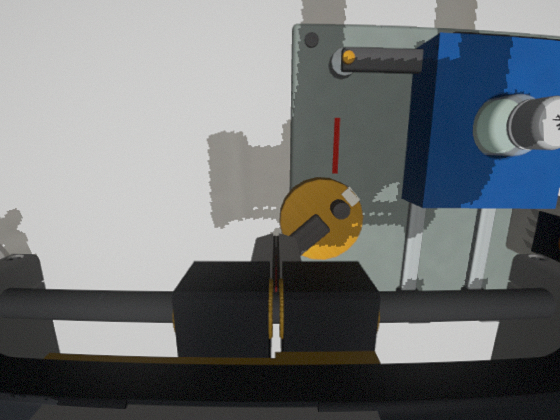

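The lever now points forward-right at about 0.85 rad, with the white mark at (351,197) and the pivot pin at (340,210). The next push is from the knob's right side.

```bash
python3 -m inch '[[0,0,0,0.012,-0.004,0,-1],[0,0,0,0,-0.02,0,-1],[0,0,0,0,-0.018,0,-1],[0,0,0,-0.015,0,0,-1],[0,0,0,-0.015,0,0,-1],[0,0,0,0,0,0,-1]]'
python3 where.py
python3 -m inch '[[0,0,0,0,0.007,0,-1],[0,0,0,0,0.007,0,-1],[0,0,0,0,0.006,0,-1],[0,0,0,-0.005,0.0055,0,-1],[0,0,0,-0.005,0.0055,0,-1],[0,0,0,-0.003,0.0053,0,-1],[0,0,0,-0.003,0.0052,0,-1],[0,0,0,0,0,0,-1]]'
python3 where.py;  python3 - <<'E'
from h import *
cv2.imwrite("pics/w4.png",grab_frame("wrist")["img"])
E
```

```text
time: 5.5
position: [591.2, -132.3, 53.2]
eef_rot: [0.123, 0.992, 0.0, 0.002]
contact_force: [-0.3, -0.2, 0.5]
finger_gap: 0.4
grasp_force: 0.0
t 5.5 rel axis 41.8 -87.2 z 53.2 fixF -0.2 -0.3 0.5 toolyaw -0.247
time: 6.3
position: [616.1, -96.3, 52.8]
eef_rot: [0.123, 0.992, -0.001, 0.001]
contact_force: [0.8, -3.6, -0.0]
finger_gap: 0.5
grasp_force: 1.8
t 6.3 rel axis 57.2 -46.2 z 52.8 fixF 1.7 -3.3 -0.0 toolyaw -0.247
```

View pics/w4.png

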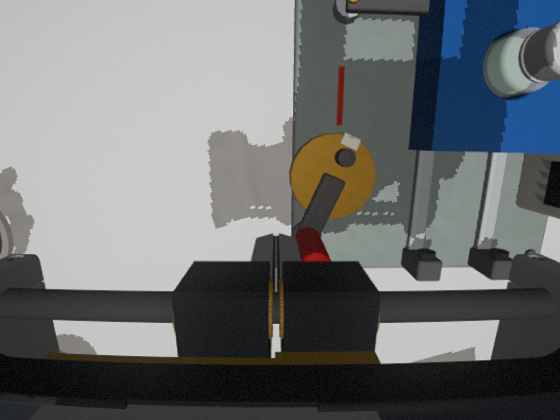

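The knob is against the finger's side at (313,245), the pin top is at (346,157) and the mark at (351,142). The lever is still about 0.4 rad short.

```bash
cat > ang.py <<'E'
from where import *
def run():
    s=state();w=grab_frame("wrist");img=w["img"];h=cv2.cvtColor(img,cv2.COLOR_BGR2HSV)
    b=blobs(img,"brass",6);b=[c for c in b if cv2.contourArea(c)>150 and cv2.boundingRect(c)[1]<250 and cv2.boundingRect(c)[0]>250]
    pts=np.vstack(b)[:,0,:];P=onz(w,pts,30,s)[:,:2]
    F=np.c_[(P-A)@X,(P-A)@Y].astype(np.float32)
    c,r=cv2.minEnclosingCircle(F);print("disc c rel axis",np.round(c,1),"r",round(r,1),"th(disc)",round(np.arctan2(-c[1],c[0]),3))
    u0,v0,uw,vw=cv2.boundingRect(pts)
    m=((h[...,1]<60)&(h[...,2]>150)).astype(np.uint8);m2=np.zeros_like(m);m2[v0-3:v0+vw,u0:u0+uw]=m[v0-3:v0+vw,u0:u0+uw]
    n,l,st,ce=cv2.connectedComponentsWithStats(m2)
    for i in range(1,n):
        if 40<st[i,4]<900:
            q=onz(w,[ce[i]],30,s)[0,:2];print("mark?",ce[i].round(),st[i,4],"rel axis",((q-A)@X).round(1),((q-A)@Y).round(1),"rel disc dir th",round(np.arctan2(((q-A)@Y-c[1]),-((q-A)@X-c[0])),3))
    k=[c for c in blobs(img,"red",4) if cv2.contourArea(c)>40]
    for kk in k:
        print("red",cv2.boundingRect(kk),cv2.contourArea(kk))
    return s,w
if __name__=="__main__":
    run();main()
E
python3 ang.py
```

```text
disc c rel axis [13.8 -6.8] r 29.6 th(disc) 0.46
mark? [350. 142.] 169 rel axis -9.9 3.8 rel disc dir th 0.423
red (337, 67, 7, 58) 221.0
red (302, 251, 28, 11) 205.5
t 6.4 rel axis 56.6 -46.2 z 52.8 fixF 2.5 -4.2 -0.5 toolyaw -0.247
```

```bash
python3 -m inch '[[0,0,0,-0.001,0.0055,0,-1],[0,0,0,-0.001,0.0055,0,-1],[0,0,0,-0.001,0.0055,0,-1],[0,0,0,0,0.0055,0,-1],[0,0,0,0,0,0,-1],[0,0,0,0,0,0,-1]]'
python3 ang.py
```

```text
time: 7.0
position: [622.6, -74.2, 52.5]
eef_rot: [0.123, 0.992, 0.001, -0.0]
contact_force: [0.1, -1.6, 0.4]
finger_gap: 0.5
grasp_force: 0.4
disc c rel axis [15.1 -1. ] r 29.5 th(disc) 0.065
mark? [271. 140.] 229 rel axis -10.2 -25.9 rel disc dir th -0.779
mark? [309. 138.] 187 rel axis -11.2 -0.4 rel disc dir th 0.023
red (305, 65, 6, 59) 229.0
t 7.05 rel axis 57.8 -23.1 z 52.3 fixF -1.0 -0.7 -0.2 toolyaw -0.246
```

```bash
python3 -m inch '[[0,0,0,0,0.001,0,-1],[0,0,0,0,0.001,0,-1],[0,0,0,0,0,0,-1],[0,0,0,0,0,0,-1]]'; python3 where.py
python3 -m inch '[[0,0,0,0,-0.01,0,-1],[0,0,0,0,-0.04,0,-1],[0,0,0,0,0,-0.04,-1],[0,0,0,0.03,0,-0.04,-1],[0,0,0,0.04,0,-0.03,-1],[0,0,0,0.04,0,0,-1],[0,0,0,0.02,0,0,-1],[0,0,0,0,0,0,-1],[0,0,0,0,0,0,-1]]' >/dev/null
python3 ang.py; python3 look.py pics/w5.png|grep red
```

```text
time: 7.45
position: [622.9, -73.1, 52.3]
eef_rot: [0.123, 0.992, 0.0, -0.001]
contact_force: [-1.2, -2.4, 0.2]
finger_gap: 0.9
grasp_force: 1.2
t 7.45 rel axis 58.0 -22.1 z 52.3 fixF -0.6 -2.6 0.2 toolyaw -0.247
red 61.5 [336.8 226.    2.9  32.1   3. ] [[506.  -38.2  87. ]]Traceback (most recent call last):
  File "ang.py", line 19, in <module>
    run();main()
    ~~~^^
  File "ang.py", line 5, in run
    pts=np.vstack(b)[:,0,:];P=onz(w,pts,30,s)[:,:2]
        ~~~~~~~~~^^^
    return _nx.concatenate(arrs, 0, dtype=dtype, casting=casting)
           ~~~~~~~~~~~~~~~^^^^^^^^^^^^^^^^^^^^^^^^^^^^^^^^^^^^^^^
ValueError: need at least one array to concatenate
```

View pics/w5.png

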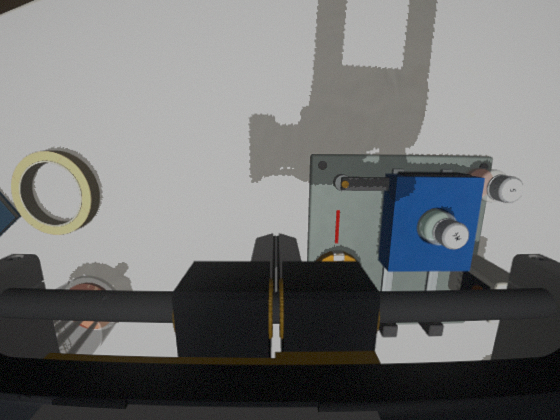

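The cam is hidden behind the gripper here, with only its edge showing at (338,257). I'll move forward to see it.

```bash
python3 -m inch '[[0,0,0,-0.04,0,0,-1],[0,0,0,-0.04,0,0,-1],[0,0,0,-0.04,0,0,-1],[0,0,0,0,0,0,-1],[0,0,0,0,0,0,-1]]' >/dev/null
python3 ang.py; python3 look.py pics/w6.png|grep red
```

```text
disc c rel axis [15.  -0.8] r 29.5 th(disc) 0.053
mark? [345. 150.] 56 rel axis -10.7 -0.6 rel disc dir th 0.006
red (336, 218, 28, 22) 277.5
red (340, 101, 5, 38) 69.5
t 9.0 rel axis 48.6 -72.0 z 161.2 fixF 0.1 0.2 -0.5 toolyaw -0.247
red 260.5 [349.5 226.   29.   17.7  45. ] [[623.8 -56.4  87. ]]
red 65.0 [341.9 120.    2.8  36.2   3. ] [[532.5 -44.9  87. ]]
```

View pics/w6.png

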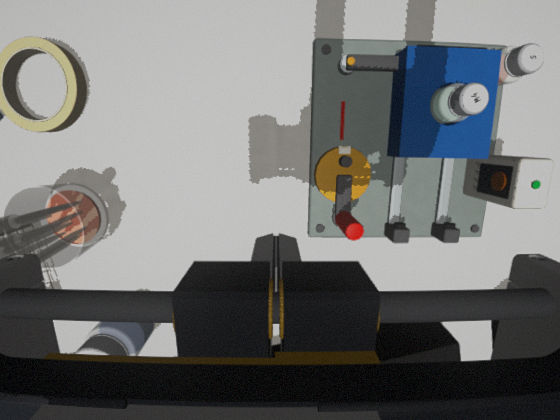

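The knob top is at (355,232), the mark at (345,150), the pin at (345,161) and the red line at (342,120). They look nearly in line, so I'll work out the angle from these.

Run:
```python
from where import *
s=state();w=grab_frame("wrist")
f=lambda uv,z:(lambda q:np.round([(q-A)@X,(q-A)@Y],1))(onz(w,[uv],z,s)[0,:2])
k=[c for c in blobs(w["img"],"red",4) if cv2.contourArea(c)>150][0]
sel=k[:,0,:];top=sel[sel[:,0]>344];c,r=cv2.minEnclosingCircle(top);print(c,r)
print("knob top",f(c,87),f((355,232),87),"pin",f((345,161),42),"mark",f((345,150),30))
m=mask(w["img"],"red");m[:95]=0;m[145:]=0;m[:,:330]=0;m[:,350:]=0
v,u=np.nonzero(m);P=onz(w,np.c_[u,v],12,s)[:,:2]-A;F=np.c_[P@X,P@Y]
p=np.polyfit(F[:,0],F[:,1],1);print("red line y at x=-60,0,60",np.polyval(p,[-60,0,60]),F[:,0].min(),F[:,0].max())
```

```text
(353.29620361328125, 230.03553771972656) 9.194873809814453
knob top [58.6 -1.6] [60.5  0. ] pin [-0.3 -1.9] mark [-11.    0.3]
red line y at x=-60,0,60 [-0.56565217 -0.8457865  -1.12592083] -61.035663726149785 -22.371853333812602
```

The mark, the knob and the red line agree at 0 ± 0.02 rad. Next I move behind the black pad.

```bash
python3 -m inch '[[0,0,0,0.03,0.026,0,-1],[0,0,0,0.035,0.03,0,-1],[0,0,0,0.035,0.03,0,-1],[0,0,0,0.035,0.03,0,-1],[0,0,0,0.035,0.03,0,-1],[0,0,0,0.019,0.018,0,-1],[0,0,0,0,0,0.03,-1],[0,0,0,0,0,0.03,-1],[0,0,0,0,0,0,-1]]' >/dev/null
python3 where.py;python3 look.py pics/w7.png
```

```text
t 10.0 rel axis -144.5 90.9 z 99.3 fixF -0.5 0.2 -0.4 toolyaw -0.246
10.0 [454.2  86.1  99.3] [ 1.227e-01  9.924e-01 -6.000e-04 -3.400e-03] 0.44425404862300627 [-0.5  0.3 -0.4]
brass 65.5 [170.  352.5   7.   14.   90. ] [[559.9 -48.8  30. ]]
```

View pics/w7.png

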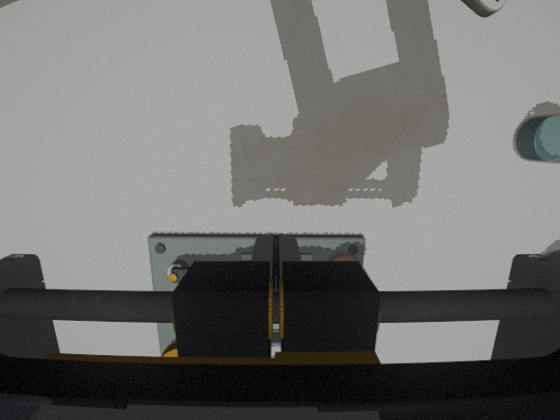

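The finger at (277,240) lies on the carriage's middle line: 125/210 of the plate width from (149) to (364). Now I descend and push.

```bash
python3 -m inch '[[0,0,0,0,0.001,0.025,-1],[0,0,0,0,0,0.025,-1],[0,0,0,0,0,0.01,-1],[0,0,0,-0.008,0,0,-1],[0,0,0,-0.008,0,0,-1],[0,0,0,-0.006,0,0,-1],[0,0,0,-0.004,0,0,-1],[0,0,0,-0.004,0,0,-1],[0,0,0,-0.004,0,0,-1]]'
python3 where.py
python3 -m inch '[[0,0,0,-0.004,0,0,-1],[0,0,0,-0.004,0,0,-1],[0,0,0,-0.004,0,0,-1],[0,0,0,-0.004,0,0,-1],[0,0,0,-0.004,0,0,-1]]'
python3 where.py
```

```text
time: 10.95
position: [491.2, 78.8, 42.7]
eef_rot: [0.123, 0.992, 0.0, -0.001]
contact_force: [-3.3, 1.5, 1.8]
finger_gap: 0.5
grasp_force: 1.6
t 10.95 rel axis -106.9 92.9 z 42.7 fixF -3.6 0.6 1.8 toolyaw -0.247
time: 11.45
position: [511.0, 73.7, 42.4]
eef_rot: [0.123, 0.992, 0.0, -0.0]
contact_force: [-3.5, 0.9, 1.7]
finger_gap: 1.0
grasp_force: 1.6
t 11.45 rel axis -86.4 92.8 z 42.4 fixF -3.6 0.0 1.7 toolyaw -0.247
```

```bash
python3 -m inch '[[0,0,0,-0.004,0,0,-1],[0,0,0,-0.004,0,0,-1],[0,0,0,-0.004,0,0,-1],[0,0,0,-0.004,0,0,-1],[0,0,0,-0.004,0,0,-1],[0,0,0,-0.004,0,0,-1],[0,0,0,-0.004,0,0,-1],[0,0,0,-0.003,0,0,-1],[0,0,0,-0.002,0,0,-1]]' >/dev/null
python3 where.py
for i in 1; do python3 -m inch '[[0,0,0,-0.002,0,0,-1],[0,0,0,-0.002,0,0,-1],[0,0,0,-0.001,0,0,-1]]'|grep force; done; python3 where.py
```

```text
t 12.35 rel axis -53.3 92.8 z 42.4 fixF -2.1 0.2 1.8 toolyaw -0.247
contact_force: [-4.0, -0.7, 0.8]
grasp_force: 1.5
t 12.65 rel axis -48.5 92.8 z 42.4 fixF -3.7 -1.7 0.8 toolyaw -0.247
```

Now I creep forward, watching for the force to rise at the stops.

```bash
python3 -m inch '[[0,0,0,-0.001,0,0,-1],[0,0,0,-0.001,0,0,-1]]' >/dev/null; python3 where.py
python3 -m inch '[[0,0,0,-0.001,0,0,-1],[0,0,0,0,0,0,-1]]' >/dev/null; python3 where.py
python3 -m inch '[[0,0,0,-0.001,0,0,-1],[0,0,0,0,0,0,-1]]' >/dev/null; python3 where.py
```

```text
t 12.85 rel axis -46.7 92.8 z 42.4 fixF -3.9 -1.1 0.6 toolyaw -0.247
t 13.05 rel axis -45.5 92.8 z 42.4 fixF -3.1 -0.9 1.2 toolyaw -0.247
t 13.25 rel axis -44.5 92.8 z 42.4 fixF -2.1 -1.5 1.3 toolyaw -0.247
```

```bash
python3 -m inch '[[0,0,0,-0.001,0,0,-1],[0,0,0,0,0,0,-1]]' >/dev/null; python3 where.py
python3 -m inch '[[0,0,0,-0.001,0,0,-1],[0,0,0,0,0,0,-1]]' >/dev/null; python3 where.py
python3 -m inch '[[0,0,0,-0.001,0,0,-1],[0,0,0,0,0,0,-1]]' >/dev/null; python3 where.py
```

```text
t 13.45 rel axis -43.9 92.8 z 42.4 fixF -3.6 -2.7 2.4 toolyaw -0.247
t 13.65 rel axis -43.9 92.8 z 42.4 fixF -7.4 -1.9 3.6 toolyaw -0.247
t 13.85 rel axis -43.9 92.8 z 42.4 fixF -8.7 -1.7 6.1 toolyaw -0.247
```

The tool has stopped at the expected position and the force is rising. I back off, lift and check.

```bash
python3 -m inch '[[0,0,0,0.005,0,0,-1],[0,0,0,0.03,0,0,-1],[0,0,0,0.03,0,-0.02,-1],[0,0,0,0,0,-0.045,-1],[0,0,0,0,-0.02,-0.045,-1],[0,0,0,0,-0.045,-0.01,-1],[0,0,0,0,-0.045,0,-1],[0,0,0,0,-0.045,0,-1]]' >/dev/null
python3 -m inch '[[0,0,0,-0.04,0,-0.01,-1],[0,0,0,-0.04,0,0,-1],[0,0,0,-0.04,0,0,-1],[0,0,0,-0.02,0,0,-1],[0,0,0,0,0,0,-1],[0,0,0,0,0,0,-1]]' >/dev/null
python3 ang.py; python3 look.py pics/w8.png | grep -A4 blue
python3 - <<'E'
import cv2
i=cv2.imread("pics/w8.png")[20:280,220:560];cv2.imwrite("pics/w8c.png",cv2.resize(i,None,fx=2.2,fy=2.2,interpolation=3))
E
```

```text
disc c rel axis [15. -1.] r 29.7 th(disc) 0.066
mark? [332. 163.] 63 rel axis -10.7 -0.9 rel disc dir th 0.005
mark? [308. 206.] 57 rel axis 36.9 -25.6 rel disc dir th -2.3
red (325, 228, 24, 23) 230.0
red (329, 117, 4, 25) 43.5
t 15.3 rel axis 33.3 -61.8 z 172.6 fixF 0.8 1.1 0.4 toolyaw -0.247
blue 7947.5 [424.3 190.   87.6 100.9   4.4] [[607.5  47.5  56. ]]
[[645.2  -9.1  56. ]
 [544.8  16.1  56. ]
 [571.9 102.2  56. ]
 [676.8  83.2  56. ]]
```

View pics/w8c.png

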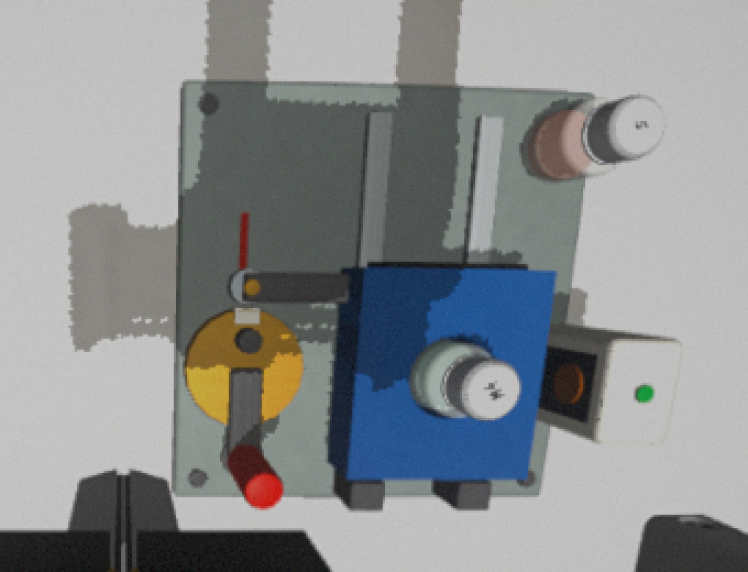

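The carriage sits against the dark stops at (365,490) and (465,490), having travelled about 70 mm. The roller is just clear of the disc, with the mark facing it at (247,316). The vial is upright and the robot is clear of everything.

```bash
python3 -c "
from bench import *
print(sign_off())"
```

```text
the job is handed in; nothing more can be done
None
```

The job is handed in: the cam is at its low point to within about 0.02 rad by camera, then the carriage was pushed about 70 mm home against its stops with under 10 N at the fingertips, in about 15 s.

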